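# Bolt the bottle case shut

## Task

Bolt the wooden bottle case shut: with a fingertip push the pin of the slotted disc round until the disc's slot lines up with the bolt bar, then push the bar by its upright lug through the slot until its shoulder is fully home against the guide. Nothing is to be picked up: keep the bar down in its guide, and leave the bung, the glass and the hammer where they are.

Things in the scene. Friction and masses are not known exactly. Their poses are not given: they have to be found in the camera images.
- case: Fixed wooden bottle case lying flat, 360 (its x) x 206 (its y) x 80 mm high, origin at the centre of its underside. On its two-leaf top lies the steel lock, along the case's x axis at y = 0, on plates whose top, the sliding level, is 83 above the origin. In order along +x: bar, guide, slotted disc (centre at x = +100), keeper. The bar is pushed along the case's +x.
- guide (a point): Middle of the guide's entry (the end away from the disc), on the sliding level, at x = -10 in the case's frame. The guide is two cheeks 19 apart (35 over their outsides), 65 long towards the disc, 16 high, open above.
- keeper (a point): Middle of the keeper's mouth, on the sliding level, at x = +141 in the case's frame. The keeper is a bridge 26 long, inside 23 wide and 18 high, 21 high over all, that takes the bar's nose.
- disc (a joint): Angle of the slotted disc about the vertical, anticlockwise from above positive. The slot lines up with the bar at 0 and equally at pi; starts 0.6 to 2.5, stops at -0.4 and 3.54. Either way of turning is good, the nearer is shorter. A stiff turn that stays where it is left (about 0.06 N m, 2 to 3 N at the pin).
- disc_axis (a point): On the disc's axis, at the level of its upper face, 16 above the sliding level. The disc has radius 38 and a slot 21 wide right across, down to the sliding level; this point's x axis runs along the slot. The bar has 2.5 play on each side in the slot, and its round nose turns the disc the last few degrees if it is a little off.
- disc_pin (a point): Centre of the top of the disc's upright pin, diameter 12, standing 30 above the disc's upper face, 27 from the axis, at right angles to the slot (at joint value 0 it is on the case's +y side, at pi on its -y side; between these it is on the guide's side).
- bar: Loose steel bolt bar, 0.3 kg, 16 wide, 14 high. Origin on the underside, below the front face of its shoulder (a crosspiece x = -12 to 0, 36 wide, 16 high, too wide for the guide); its x axis points to the round nose, ending at x = +173. Starts at x = -143 to -122 in the case's frame, nose just short of the disc; home at -10, shoulder touching the guide. Slides with 1 to 4 N.
- bar_lug (a point): Centre of the top of the bar's upright lug, which stands on the shoulder: 12 thick (bar's x), 24 wide (y), its top 50 above the underside of the bar.
- bung: Cork bung, 40 across and 34 high, standing on the case beside the guide (its y side, about +72); origin at the centre of its underside. Leave alone.
- glass: Drinking glass, 68 across and 85 high, standing on the work surface at the far side of the case (its -y side), towards the keeper end. Origin at the centre of its underside. Leave alone.
- hammer: Hammer, 260 long, lying on the work surface along the far side of the case (its -y side). Origin on its underside. Leave alone.
Not all that is in view belongs to the job. What is shaped like the bar but blue is not meant.

How it is judged:
On the way, in this order (a step that is already met when the one before it is completed fails the run):
1. the disc's slot is lined up with the bar (angle between the x axis of disc_axis and the x axis of case, either way round below 0.12 rad), for 0.1 s.
2. the bar is pushed through the slot, fully home (x of bar in the frame of case above -0.016 m), for 0.1 s.
At the end, for the whole second after the job is handed in: The bar lies at rest in its guide, through the disc's slot and into the keeper, its shoulder within 6 mm of the guide, within 5 mm of its line and level and 0.06 rad of its direction; the disc's slot is within 0.12 rad of the bar (x of bar in the frame of case above -0.016 m and z of bar in the frame of case below 0.088 m and y of bar in the frame of case between -0.005 and 0.005 m and angle between the x axis of bar and the x axis of case, either way round below 0.06 rad and angle between the x axis of disc_axis and the x axis of case, either way round below 0.12 rad and linear speed of bar below 0.01 m/s); the robot touches nothing.
It fails at once if the bar is lifted from its guide or tipped (more than 8 mm or 0.15 rad) (z of bar in the frame of case above 0.091 m or angle between bar's own z axis and vertical above 0.15 rad).
It fails at once if the bung, the glass or the hammer is moved more than 20 mm (distance of any of bung, glass, hammer from where it was at the start of the episode above 0.02 m).
It also fails if it takes over 50 s, if anything falls off the work surface, if the arm or the gripper's body presses on something with over 40 N, if the wrist force passes 120 N, or if a joint passes its speed limit or range.

## Robot

A 6-joint arm with a two-finger parallel gripper is mounted at the origin on the work surface. World frame = base frame: x ahead of the robot, y to its left, z up, the work surface at z = 0. Lengths are in m, angles in rad, forces in N, time in s.
With the tool pointing down it reaches from about 0.275 to 0.825 m from the base axis. Payload 4.9 kg.
Tool frame: the origin (TCP) lies on the centre line of the jaws, within the pads' length; the fingertips stand 22 mm ahead of it and the grasp point (between the pads) lies 3 mm ahead of it; z points along the fingers, x is the direction in which the jaws open and shut, and the axes are right-handed (so a half turn about z gives the same grasp; the last joint's range is limited). The gripper opens to 85 mm and grips with 20 to 120 N. Pads are 22 mm wide; open, the fingers measure 114 mm over their backs; the gripper's body (76 mm by 85 mm) begins 54 mm behind the grasp point. The pads swing forward as they close: fully open they stand 13 mm farther back than shut.
Start: joints at [1.189, 0.326, -0.193, 1.052, 0, 1.437], TCP at [0.135, 0.533, 0.223] pointing down, gripper open.
Joint ranges: [-2.65, 2.65], [-0.97, 1.79], [-1.3, 1.35], [-1.93, 2.1], [-1.47, 1.37], [-3.14, 3.14]. Speed limits (rad/s): [2.57, 2.57, 3.14, 3.14, 3.14, 3.14].

## Interface

Orientations are given as a unit quaternion [w, x, y, z].
In Python, from rig import * gives the robot as it stands.
- The arm moves only by the tool arm_command, never from a script. Its argument "moves" is a list of rows, each a list of 5 numbers: the gripper command: -1 is shut, 1 is fully open, values between are in proportion, then the shift along the tool's x, y, z in mm, then the turn about the tool's z in degrees. In form: [[hand, x, y, z, spin], ...]. A call has 1 to 8 rows; each row shifts and turns the pose as measured when the row begins, along the tool's axes as they then stand; what a row does not reach is not made up. A row lasts 1/12 s, in which the tool goes at most 41.7 mm and 7.16 degrees, less where a joint would pass 70% of its speed; a pose out of reach is approached as far as the arm can. A call with a gripper value outside its range is refused whole. The fingers move at their own pace and stop on an object; the grip force is fixed at half the most. Time passes only in rows, so rows that do not move let the fingers close. It gives the time, the measured TCP pose, the force and the opening at its end, in the units of the state.
- sense(): the state, without advancing time (a new reading comes with each control period).
- get_image(name): name is "side" or "top" or "wrist"; returns a dict with "frame" (400x640x3 uint8, blue, green, red), "z_map" (400x640 float32, m along the optical axis (not along the pixel's ray), 0 where there is no reading), "fov_y" (degrees; the focal length in pixels is half the picture's height over the tangent of half this angle, whatever the lens; pixels are square), "cx", "cy" (the principal point, pixels), "world_to_cam" (4x4, takes a point from world to camera coordinates). Camera axes: x right, y down, z forward; pixel columns grow to the right and rows downward; lengths in m; the calibration is good to about 2 mm. A picture is of the moment at which its call begins.
- hand_in(): hands the job in, once; it reports no verdict.
The state is a dict: "clock": time; "qpos": joint angles; "qvel": joint speeds; "joint_efforts": joint torques, N m; "tcp_pos": TCP position; "orientation": TCP orientation; "ft_force": force on the tool from outside, world axes, zero at the start; "wrist_torque": the same for the moment, N m; "grip_width": finger opening in m.
Only numpy, scipy, OpenCV 4.12 (cv2) and the standard library are available. Lean on these libraries where they do the work, as an engineer would, in place of code of your own. Each camera call takes 0.05 s, during which the arm holds its last target.

## Working session

There is one attempt and no reset: what is moved stays moved. The work goes in short steps, Python scripts to look and compute and a tool call to move; the robot and the scene stay as the last step left them, time stands still between calls to the robot, and variables do not carry over. Pictures are saved under pics/ and viewed, and the job is handed in when it is done.

Besides the shell and the picture viewer there is one more tool, called as a command line: name --pt "numbers of a row" for each row, then --argument value for the rest. arm_command: Moves the arm, as the interface text tells. Its arguments: {"type":"object","properties":{"moves":{"type":"array","items":{"type":"array","items":{"type":"number"}}}},"required":["moves"]}

```bash
mkdir -p pics
cat > h.py <<'E'
from rig import *
import numpy as np, cv2
def K(d):
    f=d["frame"].shape[0]/2/np.tan(np.radians(d["fov_y"])/2); return f,d["cx"],d["cy"]
def ray(d,u,v,z):
    f,cx,cy=K(d); T=np.linalg.inv(d["world_to_cam"]); r=T[:3,:3]@np.array([(u-cx)/f,(v-cy)/f,1]); o=T[:3,3]
    return o+r*(z-o[2])/r[2]
def cloud(d):
    f,cx,cy=K(d); z=d["z_map"]; v,u=np.mgrid[:z.shape[0],:z.shape[1]]
    p=np.stack([(u-cx)/f*z,(v-cy)/f*z,z],-1); T=np.linalg.inv(d["world_to_cam"])
    return p@T[:3,:3].T+T[:3,3]
def proj(d,p):
    f,cx,cy=K(d); q=d["world_to_cam"]@np.append(p,1); return q[0]/q[2]*f+cx,q[1]/q[2]*f+cy
E
python3 - <<'E'
from h import *
s=sense(); print({k:np.round(v,3) for k,v in s.items()})
for n in ["top","side","wrist"]:
    d=get_image(n); cv2.imwrite(f"pics/{n}0.png",d["frame"]); print(n,d["fov_y"],d["cx"],d["cy"],np.round(np.linalg.inv(d["world_to_cam"]),3).tolist())
E
```

```text
{'clock': np.float64(0.0), 'qpos': array([ 1.189,  0.327, -0.194,  1.052, -0.   ,  1.437]), 'qvel': array([ 0.   ,  0.   ,  0.001, -0.   ,  0.   ,  0.002]), 'joint_efforts': array([ 1.0000e-03, -4.4340e+01,  2.6244e+01,  1.5000e-02,  0.0000e+00,
       -0.0000e+00]), 'tcp_pos': array([0.135, 0.533, 0.222]), 'orientation': array([ 0.   ,  0.789,  0.614, -0.001]), 'ft_force': array([0.233, 0.545, 0.127]), 'wrist_torque': array([-0.012, -0.044,  0.037]), 'grip_width': np.float64(0.086)}
top 43.73317192773564 323.07592357412994 196.1998352241052 [[-0.022, -0.992, 0.122, 0.311], [-1.0, 0.021, -0.003, 0.026], [0.001, -0.122, -0.993, 1.555], [0.0, 0.0, 0.0, 1.0]]
side 52.89963242795742 324.57296932275756 194.2253494368647 [[0.972, -0.169, 0.162, 0.314], [-0.234, -0.696, 0.678, -0.658], [-0.002, -0.697, -0.717, 0.85], [0.0, 0.0, 0.0, 1.0]]
wrist 71.34632085603728 323.80561368344416 198.7207688233069 [[0.245, 0.935, 0.255, 0.069], [0.97, -0.236, -0.065, 0.55], [-0.001, 0.263, -0.965, 0.373], [0.0, 0.0, 0.0, 1.0]]
```

View pics/top0.png

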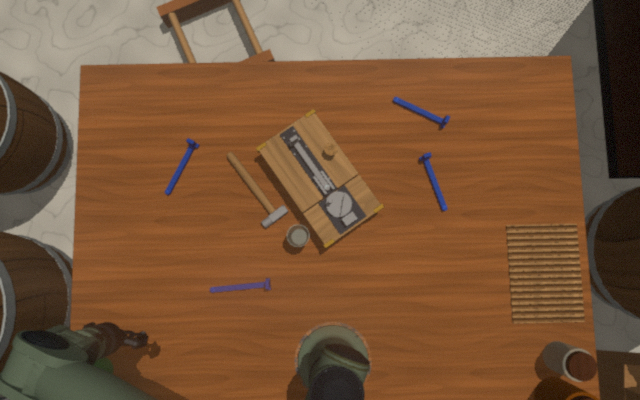

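View pics/side0.png

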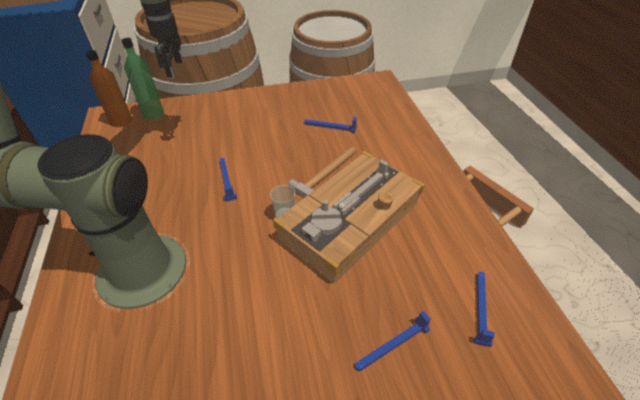

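View pics/wrist0.png

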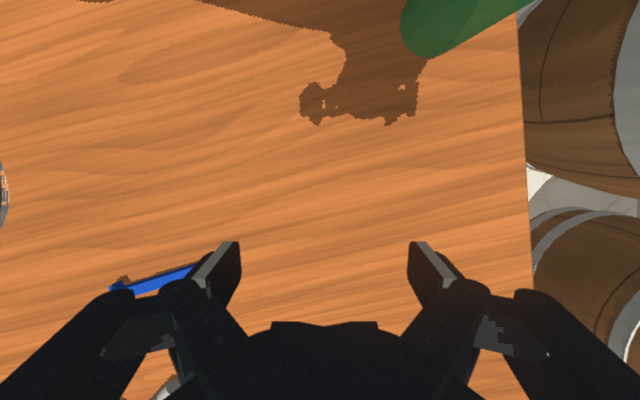

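Top view: the lock lies on the case around (320,180), with the disc at (340,205) and the steel bar from (288,137) towards (330,190). Bar-shaped candidates are the steel one at (300,150) and the blue ones at (183,167), (420,112), (434,182) and (240,287). I choose the steel one on the case, because blue is excluded. Next, a close crop to check it.

Run:
```python
from h import *
d=get_image("top"); c=d["frame"][100:255,220:400]; cv2.imwrite("pics/topc.png",cv2.resize(c,None,fx=3.8,fy=3.8,interpolation=cv2.INTER_CUBIC))
e=get_image("side"); c=e["frame"][140:280,260:440]; cv2.imwrite("pics/sidec.png",cv2.resize(c,None,fx=4,fy=4,interpolation=cv2.INTER_CUBIC))
for n,i in (("top",d),("side",e)):
    P=cloud(i); np.save(n+"_P.npy",P)
    m=(P[...,0]>.3)&(P[...,0]<.9)&(P[...,1]>-.2)&(P[...,1]<.35)
    z=P[...,2]; 
    w=m&(z>.074)&(z<.09); print(n,w.sum(), np.median(z[w]))
    cs=w.astype(np.uint8)
    pts=P[w][:,:2].astype(np.float32); print(cv2.minAreaRect(pts*1000))
    t=m&(z>.12)&(z<.16); print(P[t].round(3)[:40].tolist() if t.sum()<60 else t.sum());
```

```text
top 6861 0.08011389688343873
((528.0352783203125, 62.7874755859375), (367.9747009277344, 290.9439392089844), 33.931663513183594)
[[0.667, 0.099, 0.135], [0.667, 0.096, 0.132], [0.665, 0.102, 0.131], [0.665, 0.099, 0.131], [0.665, 0.096, 0.13], [0.666, 0.093, 0.127], [0.66, 0.105, 0.137], [0.661, 0.102, 0.135], [0.66, 0.099, 0.137], [0.661, 0.096, 0.132], [0.66, 0.093, 0.137], [0.659, 0.111, 0.132], [0.658, 0.108, 0.135], [0.659, 0.105, 0.132], [0.66, 0.102, 0.126], [0.659, 0.099, 0.13], [0.659, 0.096, 0.13], [0.659, 0.093, 0.131], [0.66, 0.091, 0.126], [0.657, 0.114, 0.128], [0.657, 0.111, 0.128], [0.655, 0.108, 0.134], [0.656, 0.105, 0.131], [0.656, 0.102, 0.13], [0.654, 0.099, 0.14], [0.655, 0.096, 0.134], [0.657, 0.094, 0.126], [0.658, 0.091, 0.12], [0.653, 0.114, 0.132], [0.652, 0.111, 0.135], [0.652, 0.108, 0.135], [0.653, 0.105, 0.129], [0.652, 0.102, 0.134], [0.654, 0.099, 0.128], [0.655, 0.097, 0.121], [0.65, 0.111, 0.132], [0.648, 0.108, 0.139], [0.649, 0.105, 0.136], [0.65, 0.102, 0.129], [0.647, 0.108, 0.13]]
side 6893 0.07992493717698812
((529.5419921875, 61.60942077636719), (371.1015625, 292.4700012207031), 33.96696472167969)
79
```

View pics/topc.png

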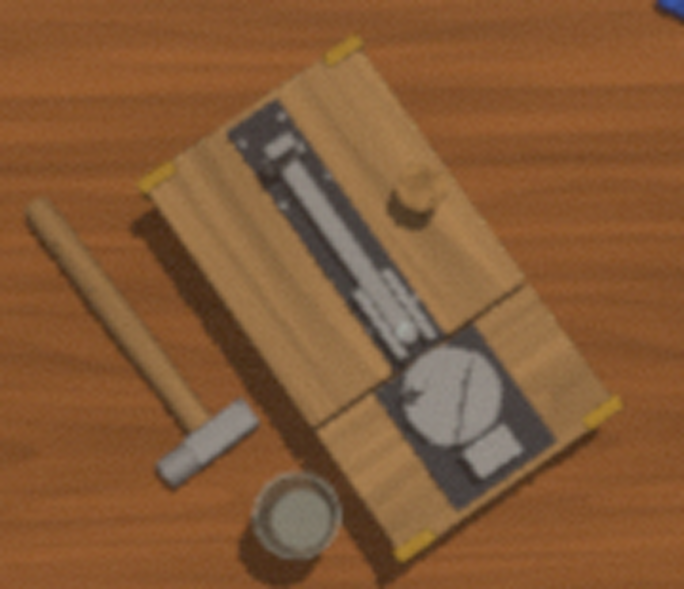

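View pics/sidec.png

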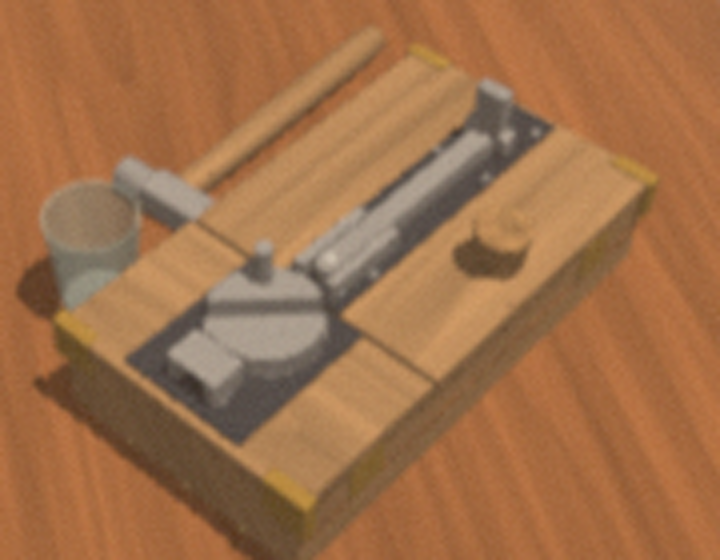

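```bash
cat > fit.py <<'E'
from h import *
r=[]
for n in ("top","side"):
    P=np.load(n+"_P.npy"); z=P[...,2]
    w=((z>.07)&(z<.092)&(P[...,0]>.35)&(P[...,0]<.9)&(P[...,1]>-.15)&(P[...,1]<.3)).astype(np.uint8)
    w=cv2.morphologyEx(w,cv2.MORPH_CLOSE,np.ones((9,9))); w=cv2.morphologyEx(w,cv2.MORPH_OPEN,np.ones((15,15)))
    c=max(cv2.findContours(w,cv2.RETR_EXTERNAL,cv2.CHAIN_APPROX_NONE)[0],key=cv2.contourArea)[:,0]
    pts=P[c[:,1],c[:,0]]; ok=abs(pts[:,2]-.08)<.012
    print(n,len(c),cv2.minAreaRect((pts[ok][:,:2]*1000).astype(np.float32)))
E
python3 fit.py
python3 - <<'E'
from h import *
for n in ("top","side"):
    P=np.load(n+"_P.npy"); z=P[...,2]
    m=(P[...,0]>.35)&(P[...,0]<.75)&(P[...,1]>-.1)&(P[...,1]<.2)
    for lo,hi in ((.108,.15),):
        k,l,s,c=cv2.connectedComponentsWithStats((m&(z>lo)&(z<hi)).astype(np.uint8))
        for i in range(1,k):
            if s[i,4]>2: q=P[l==i]; print(n,s[i],c[i].round(1),q.mean(0).round(4),q[:,2].max().round(3))
E
```

```text
top 330 ((544.9615478515625, 39.003753662109375), (367.8953857421875, 227.38624572753906), 33.3753776550293)
side 557 ((543.4576416015625, 40.904144287109375), (369.93585205078125, 235.73074340820312), 33.897884368896484)
top [290 135   9   9  50] [294.  139.1] [0.6562 0.1021 0.1283] 0.14
top [325 143  13  13 130] [330.8 149.2] [ 0.6271 -0.0049  0.1136] 0.121
top [328 199   4   5  15] [329.7 201.3] [0.4713 0.0019 0.1235] 0.132
top [349 215   2   3   4] [349.5 215.8] [ 0.4295 -0.0548  0.1093] 0.111
side [378 160  10  12  84] [382.8 165.4] [0.6574 0.0985 0.1236] 0.135
side [378 192  15  12 149] [385.2 197.4] [ 0.6279 -0.0078  0.1133] 0.117
side [323 200   5  10  40] [325.1 204.3] [ 0.4722 -0.002   0.1211] 0.131
```

Both crops show the same steel bar. The lug is at top px (294,139), the disc pin at (330,201) and the bung at (331,149). The pin is on the guide's side, towards case −y (θ≈2.2), so turning to π is nearer. I'll turn the tool so its y points along case −x, then go over the lock for a close view.

arm_command --pt "-1 0 0 -6 -7" --pt "-1 0 0 -6 -7" --pt "-1 0 0 -6 -7" --pt "-1 0 0 -6 -7" --pt "-1 0 0 -6 -7" --pt "-1 0 0 -6 -7" --pt "-1 0 0 -6 -6"

```text
clock: 0.83
tcp_pos: [0.134, 0.531, 0.2633]
orientation: [0.0, 0.46, 0.888, -0.004]
ft_force: [0.1, 0.5, -0.3]
grip_width: 0.0007
```

arm_command --pt "-1 -40 3 0 0" --pt "-1 -40 3 0 0" --pt "-1 -40 3 0 0" --pt "-1 -40 3 0 0" --pt "-1 -40 3 0 0" --pt "-1 -40 3 0 0" --pt "-1 -40 3 0 0" --pt "-1 -40 3 0 0"

```text
clock: 1.5
tcp_pos: [0.3432, 0.2828, 0.2642]
orientation: [-0.0, 0.45, 0.893, -0.001]
ft_force: [0.6, 0.8, 0.1]
grip_width: -0.0001
```

arm_command --pt "-1 -40 3 0 0" --pt "-1 -40 3 0 0" --pt "-1 -40 3 0 0" --pt "-1 -40 3 0 0" --pt "-1 -40 3 0 0" --pt "-1 -40 3 0 0" --pt "-1 -40 3 0 0" --pt "-1 0 0 0 0"

```text
clock: 2.17
tcp_pos: [0.5355, 0.0542, 0.2647]
orientation: [0.002, 0.453, 0.891, 0.0]
ft_force: [-0.1, -0.2, 0.1]
grip_width: 0.0002
```

Run:
```python
from h import *
import pickle
d=get_image("wrist"); cv2.imwrite("pics/w1.png",d["frame"]); pickle.dump(d,open("w1.pkl","wb"))
P=cloud(d); z=P[...,2]
for lo,hi in ((.108,.125),(.125,.14)):
    k,l,s,c=cv2.connectedComponentsWithStats(((z>lo)&(z<hi)&(P[...,0]<.9)).astype(np.uint8))
    for i in range(1,k):
        if s[i,4]>15: q=P[l==i]; print(lo,s[i],c[i].round(1),q.mean(0).round(4),q[:,2].max().round(3))
```

```text
0.108 [218 201  35  33 885] [235.1 217.3] [ 0.6262 -0.0046  0.1138] 0.117
0.125 [312 100  12  12 117] [317.6 105.5] [0.4722 0.0014 0.1288] 0.131
```

View pics/w1.png

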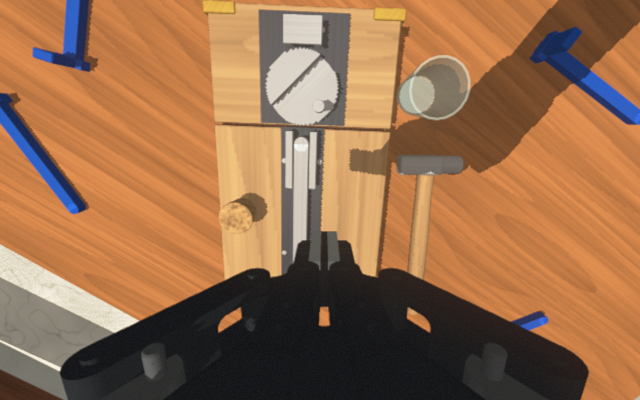

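Wrist picture: disc centre is about (302,87), pin top (318,106), slot from (275,103) to (325,57), guide (302,160), bung (236,217), glass (440,88) and hammer head (430,163). Next I fit these precisely.

```bash
python3 - <<'E'
from h import *
import pickle
d=pickle.load(open("w1.pkl","rb")); P=cloud(d); z=P[...,2]
m=((z>.094)&(z<.105)).astype(np.uint8); m[:, :240]=0; m[:,380:]=0; m[230:]=0
k,l,s,c=cv2.connectedComponentsWithStats(m)
for i in range(1,k):
    if s[i,4]>30:
        q=P[l==i]; R=cv2.minAreaRect((q[:,:2]*1000).astype(np.float32)); print(s[i],c[i].round(1),q.mean(0).round(4),[np.round(x,1) for x in R])
# disc: all pts in both halves
w=m.copy(); w[128:]=0; w[:46]=0
q=P[w>0]; print("disc",cv2.minEnclosingCircle((q[:,:2]*1000).astype(np.float32)), q[:,2].mean())
# wood top edges: rows
wd=((z>.074)&(z<.09)).astype(np.uint8)
L=[];Rr=[]
for v in range(20,180,4):
    u=np.where(wd[v,190:420])[0]+190
    L.append(P[v,u[0]][:2]);Rr.append(P[v,u[-1]][:2])
for e in (L,Rr):
    e=np.array(e,np.float32)*1000; f=cv2.fitLine(e,cv2.DIST_HUBER,0,.01,.01).ravel(); print("edge",np.degrees(np.arctan2(f[1],f[0])),f[2:])
# dark-plate edges by gray
g=cv2.cvtColor(d["frame"],cv2.COLOR_BGR2HSV); 
L=[];Rr=[]
for v in list(range(16,44,2))+list(range(126,230,4)):
    row=(g[v,:,1]<60)[240:370]; u=np.where(row)[0]+240
    if len(u)>3: L.append(ray(d,u[0],v,.083)[:2]);Rr.append(ray(d,u[-1],v,.083)[:2]); print(v,u[0],u[-1],end='; ')
E
python3 - <<'E'
import cv2;i=cv2.imread('pics/w1.png')[0:250,190:410];cv2.imwrite('pics/w1c.png',cv2.resize(i,None,fx=2.4,fy=2.4,interpolation=cv2.INTER_CUBIC))
E
```

```text
[ 282   14   40   33 1114] [301.5  29.2] [ 0.4224 -0.055   0.1035] [array([422.1, -55.3]), array([26.3, 39.3]), np.float64(33.7)]
[ 265   47   55   57 1510] [287.2  70.3] [ 0.4618 -0.0462  0.0988] [array([461.9, -48.6]), array([27.7, 71.6]), np.float64(78.3)]
[ 284   71   54   55 1243] [315.3 102.2] [ 0.4702 -0.004   0.0989] [array([471.5,  -1.7]), array([26.9, 72. ]), np.float64(79.1)]
[ 285  131   23   99 1672] [296.8 176.7] [0.5498 0.0266 0.0974] [array([555.7,  29.2]), array([116.9,  25. ]), np.float64(34.0)]
[308 132   9  57 407] [311.7 159.6] [0.5228 0.0287 0.0988] [array([523.8,  29.3]), array([64.,  8.]), np.float64(33.8)]
[240 199  14  20  49] [247.9 205.8] [ 0.6117 -0.0008  0.0995] [array([6.131e+02, 5.000e-01]), array([26.8,  6.5]), np.float64(71.9)]
disc ((463.1415710449219, -24.937192916870117), 41.60978698730469) 0.09885855010662695
edge 33.915375 [ 535.49097  -101.620636]
edge 33.53539 [420.25592  67.28551]
16 259 349; 18 259 349; 20 260 349; 22 260 348; 24 260 348; 26 260 348; 28 260 348; 30 260 348; 32 260 348; 34 260 348; 36 260 348; 38 260 348; 40 260 348; 42 260 347; 130 282 323; 134 282 323; 138 282 322; 142 282 322; 146 282 322; 150 282 322; 154 282 322; 158 282 322; 162 282 322; 166 282 321; 170 282 321; 174 282 321; 178 282 321; 182 282 321; 186 282 320; 190 282 321; 194 282 320; 198 282 320; 202 282 320; 206 282 320; 210 282 320; 214 282 319; 218 282 319; 222 282 319; 226 282 319;
```

View pics/w1c.png

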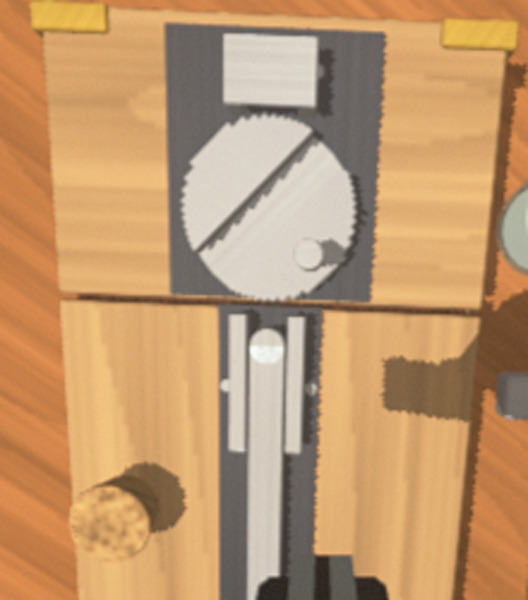

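Run:
```python
from h import *
import pickle
d=pickle.load(open("w1.pkl","rb")); P=cloud(d); t=np.array([.5355,.0542,.2647])
tx=np.array([-.588,.808]);  # measured: quat .453,.891
w,x,y,zq=0.002,.453,.891,0.; R=np.array([[2*x*x-1,2*x*y],[2*x*y,2*y*y-1]]); print("toolx",R[0],"yaw",np.degrees(np.arctan2(R[0,1],R[0,0])))
Q=P-t; a=Q[...,0]*R[0,0]+Q[...,1]*R[0,1]; b=-(Q[...,0]*-R[0,1]+Q[...,1]*R[0,0]) 
m=(Q[...,2]>-.06)&(Q[...,2]<.02)&(abs(a)<.03)&(abs(b)<.04)
print(m.sum(),Q[...,2][m].min())
for lo in np.arange(-.04,.01,.004):
    k=m&(Q[...,2]>=lo)&(Q[...,2]<lo+.004)
    if k.sum(): print(lo.round(3),k.sum(),a[k].min().round(4),a[k].max().round(4),b[k].min().round(4),b[k].max().round(4))
```

```text
toolx [-0.589582  0.807246] yaw 126.14298153690241
232 0.011977830926768018
0.008 1 0.0035 0.0035 -0.0108 -0.0108
```

Run:
```python
from h import *
import pickle
d=pickle.load(open("w1.pkl","rb")); t=np.array([.5355,.0542,.2647])
X=np.array([-.5896,.8072,0]);Y=np.array([.8072,.5896,0])
for dz in (-.009,-.022,-.035):
  for b in (-.011,.0,.011):
    for a in (-.008,.008): print(dz,b,a,np.round(proj(d,t+a*X+b*Y+[0,0,dz]),1))
# targets in tool frame from tcp for disc etc. with case-aligned tool
yaw=np.radians(123.7); X=np.array([np.cos(yaw),np.sin(yaw)]);Y=np.array([X[1],-X[0]])
disc=np.array([.4668,-.0252]); print(X@(disc-t[:2]),Y@(disc-t[:2]))
```

```text
-0.009 -0.011 -0.008 [308.6 217.6]
-0.009 -0.011 0.008 [335.  217.6]
-0.009 0.0 -0.008 [308.9 234.4]
-0.009 0.0 0.008 [334.8 234.4]
-0.009 0.011 -0.008 [309.2 250.7]
-0.009 0.011 0.008 [334.6 250.7]
-0.022 -0.011 -0.008 [309.7 210.9]
-0.022 -0.011 0.008 [334.3 211. ]
-0.022 0.0 -0.008 [310.  226.8]
-0.022 0.0 0.008 [334.1 226.8]
-0.022 0.011 -0.008 [310.2 242.1]
-0.022 0.011 0.008 [334.  242.1]
-0.035 -0.011 -0.008 [310.7 205.2]
-0.035 -0.011 0.008 [333.7 205.2]
-0.035 0.0 -0.008 [310.9 220.1]
-0.035 0.0 0.008 [333.5 220.1]
-0.035 0.011 -0.008 [311.1 234.5]
-0.035 0.011 0.008 [333.4 234.5]
-0.027939345131482753 -0.1012098957297353
```

Run:
```python
import cv2;i=cv2.imread('pics/w1.png')[210:340,250:410];cv2.imwrite('pics/w1f.png',cv2.resize(i,None,fx=4,fy=4))
```

```text
(no output)
```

View pics/w1f.png

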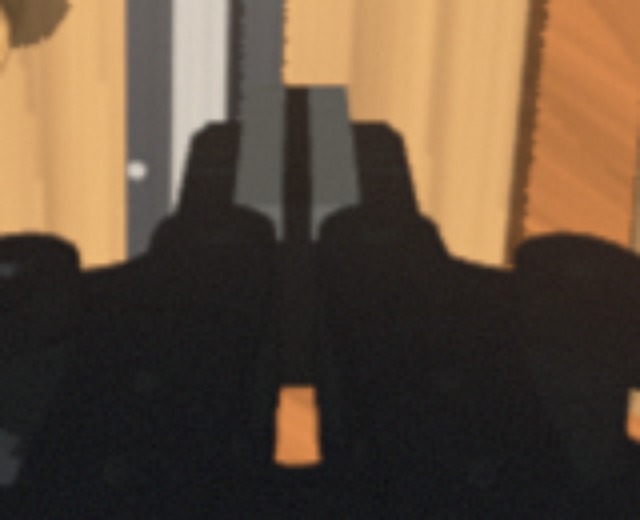

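arm_command --pt "-1 -1 -9 20 2.4" --pt "-1 -1 -9 20 0" --pt "-1 -1 -9 20 0" --pt "-1 -1 -9 20 0" --pt "-1 0 -9 20 0" --pt "-1 0 -6 20 0" --pt "-1 0 0 0 0"

```text
clock: 2.8
tcp_pos: [0.4895, 0.0276, 0.1407]
orientation: [0.0, 0.471, 0.882, 0.002]
ft_force: [-0.8, 0.6, -0.5]
grip_width: -0.0001
```

```bash
cat > st.py <<'E'
from h import *
s=sense();t=s["tcp_pos"];w,x,y,z=s["orientation"];print(s["clock"],t.round(4),s["ft_force"].round(2))
yaw=np.arctan2(2*(x*y+w*z),1-2*(y*y+z*z));print("toolx yaw",np.degrees(yaw).round(2))
ya=np.radians(123.7); X=np.array([np.cos(ya),np.sin(ya)]);Y=np.array([X[1],-X[0]])
r=t[:2]-np.array([.4668,-.0252]); print("tcp rel disc, tool x,y:",(X@r*1000).round(1),(Y@r*1000).round(1))
E
python3 st.py
python3 - <<'E'
from h import *
d=get_image("side"); c=d["frame"][130:270,250:430]; cv2.imwrite("pics/s2.png",cv2.resize(c,None,fx=4,fy=4,interpolation=cv2.INTER_CUBIC))
d=get_image("wrist"); cv2.imwrite("pics/w2.png",d["frame"])
E
```

```text
2.8 [0.4895 0.0276 0.1407] [-0.81  0.56 -0.5 ]
toolx yaw 123.78
tcp rel disc, tool x,y: 31.3 48.2
```

View pics/s2.png

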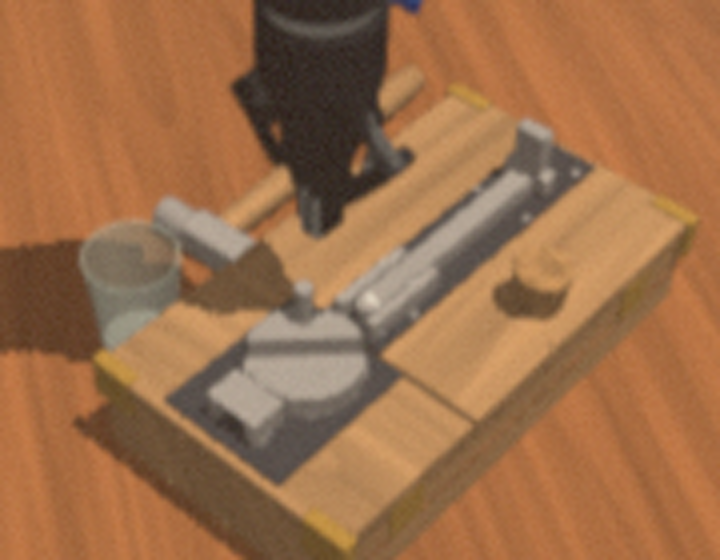

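View pics/w2.png

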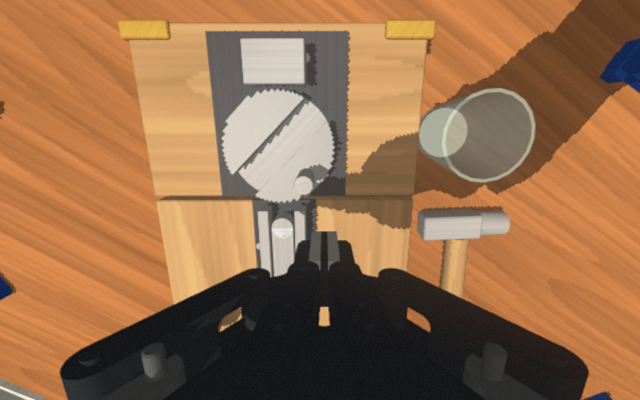

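Run:
```python
from h import *
d=get_image("side");t=sense()["tcp_pos"]
Y=np.array([.832,.555,0])
for z in (.10,.11,.12,.13): print(z,[(np.round((np.array(proj(d,np.r_[t[:2],z]+b*Y))-[250,130])*4,0)).tolist() for b in (-.011,0,.011)])
```

```text
0.1 [[312.0, 290.0], [323.0, 281.0], [335.0, 272.0]]
0.11 [[312.0, 279.0], [323.0, 270.0], [335.0, 261.0]]
0.12 [[312.0, 268.0], [323.0, 259.0], [335.0, 250.0]]
0.13 [[312.0, 257.0], [324.0, 248.0], [335.0, 239.0]]
```

arm_command --pt "-1 -7 0 6 0" --pt "-1 0 0 6 0" --pt "-1 0 0 0 0"

```text
clock: 3.2
tcp_pos: [0.503, 0.022, 0.1362]
orientation: [0.008, 0.47, 0.883, 0.005]
ft_force: [-0.4, 0.4, -0.3]
grip_width: -0.0001
```

```bash
python3 st.py
python3 - <<'E'
from h import *
d=get_image("side"); c=d["frame"][150:250,270:400]; cv2.imwrite("pics/s3.png",cv2.resize(c,None,fx=6,fy=6,interpolation=cv2.INTER_CUBIC))
t=sense()["tcp_pos"]
Y=np.array([.832,.555,0])
for z in (.10,.11,.12,.13): print(z,[(np.round((np.array(proj(d,np.r_[t[:2],z]+b*Y))-[270,150])*6,0)).tolist() for b in (-.011,0,.011)])
E
```

```text
3.2 [0.503  0.022  0.1362] [-0.37  0.41 -0.33]
toolx yaw 123.93
tcp rel disc, tool x,y: 19.2 56.3
0.1 [[371.0, 321.0], [388.0, 307.0], [405.0, 293.0]]
0.11 [[371.0, 305.0], [389.0, 291.0], [406.0, 277.0]]
0.12 [[372.0, 288.0], [389.0, 274.0], [406.0, 261.0]]
0.13 [[372.0, 272.0], [390.0, 258.0], [407.0, 244.0]]
```

View pics/s3.png

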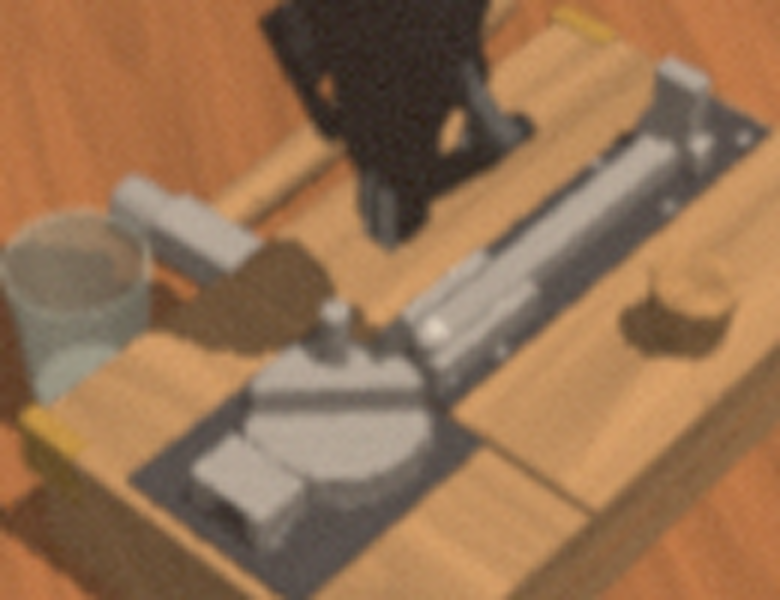

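arm_command --pt "-1 0 0 0 0" --pt "-1 0 0 0 0"

```text
clock: 3.42
tcp_pos: [0.5042, 0.0219, 0.1372]
orientation: [0.009, 0.47, 0.883, 0.006]
ft_force: [1.1, 0.6, -0.9]
grip_width: -0.0001
```

```bash
python3 st.py; python3 -c "
from rig import *
s=sense();print(s['qpos'].round(3),s['qvel'].round(3),s['joint_efforts'].round(1),s['wrist_torque'],s['orientation'])"
```

```text
3.4167 [0.5042 0.0219 0.1372] [ 1.11  0.6  -0.94]
toolx yaw 123.92
tcp rel disc, tool x,y: 18.4 57.2
[-0.106  0.306 -0.46   0.784  0.004 -0.698] [-0.001 -0.001  0.006  0.007  0.002 -0.001] [ -0.  -40.2  23.3  -0.2   0.   -0. ] [ 0.01430148  0.03077631 -0.0023133 ] [0.00887351 0.4700373  0.88258286 0.00580508]
```

Run:
```python
from h import *
d=get_image("side");P=cloud(d)
for v in range(176,196): print(v,[tuple(np.round(P[v,u]*1000).astype(int).tolist()) for u in (332,334,336,338)])
```

```text
176 [(494, 17, 195), (497, 12, 199), (499, 1, 208), (505, 5, 203)]
177 [(494, 17, 191), (496, 8, 199), (501, 6, 200), (505, 4, 201)]
178 [(495, 20, 186), (497, 10, 194), (501, 6, 197), (505, 5, 197)]
179 [(495, 20, 182), (497, 9, 192), (501, 6, 193), (505, 4, 194)]
180 [(493, 14, 185), (496, 8, 190), (501, 6, 191), (506, 6, 189)]
181 [(494, 16, 179), (497, 11, 183), (500, 4, 188), (506, 8, 184)]
182 [(494, 15, 177), (498, 13, 178), (502, 11, 178), (506, 6, 182)]
183 [(494, 16, 172), (498, 14, 174), (503, 14, 173), (506, 7, 178)]
184 [(494, 17, 168), (498, 11, 173), (503, 12, 171), (506, 6, 175)]
185 [(494, 18, 164), (498, 11, 170), (503, 12, 167), (506, 6, 173)]
186 [(495, 19, 159), (498, 11, 166), (503, 13, 163), (506, 5, 170)]
187 [(494, 18, 157), (498, 13, 160), (503, 10, 162), (507, 9, 163)]
188 [(495, 18, 153), (498, 12, 158), (503, 13, 156), (506, 5, 163)]
189 [(495, 19, 149), (498, 10, 157), (503, 12, 154), (507, 7, 157)]
190 [(512, 83, 79), (498, 13, 151), (504, 15, 147), (528, 80, 77)]
191 [(510, 76, 82), (516, 76, 81), (504, 13, 146), (527, 78, 76)]
192 [(510, 77, 77), (515, 72, 82), (520, 72, 80), (525, 69, 81)]
193 [(509, 72, 79), (515, 72, 77), (519, 69, 79), (525, 68, 78)]
194 [(508, 66, 81), (513, 66, 80), (518, 62, 82), (525, 68, 75)]
195 [(507, 63, 80), (512, 62, 81), (517, 60, 81), (523, 61, 79)]
```

Side and wrist views both put the visible fingertip about 10 mm above the reported TCP height, while the text says 22 mm ahead of the TCP. I'll descend in small steps and watch the force and the picture.

arm_command --pt "-1 2 0 5 0" --pt "-1 2 0 5 0" --pt "-1 0 0 3 0"

```text
clock: 3.72
tcp_pos: [0.5028, 0.0255, 0.1242]
orientation: [0.01, 0.47, 0.883, 0.006]
ft_force: [-0.2, 0.0, -0.8]
grip_width: -0.0002
```

```bash
cat > look.py <<'E'
from h import *
import sys
exec(open("st.py").read().split("\n",1)[1])
d=get_image("side"); c=d["frame"][150:250,270:400]; cv2.imwrite(f"pics/{sys.argv[1]}s.png",cv2.resize(c,None,fx=5,fy=5,interpolation=cv2.INTER_CUBIC))
w=get_image("wrist"); cv2.imwrite(f"pics/{sys.argv[1]}w.png",w["frame"])
E
python3 look.py a
```

```text
3.7167 [0.5028 0.0255 0.1242] [-0.16  0.   -0.78]
toolx yaw 123.91
tcp rel disc, tool x,y: 22.2 58.1
```

View pics/as.png

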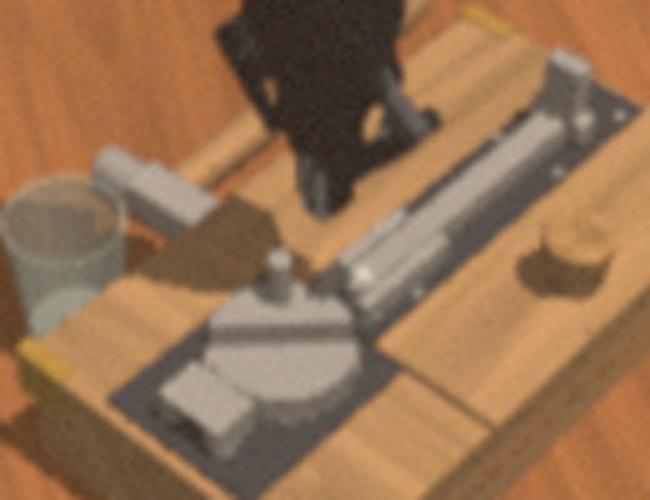

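The fingertip at crop (325,212) is still clear of the guide. I'll go lower.

arm_command --pt "-1 1 -1 5 0" --pt "-1 0 -1 5 0" --pt "-1 0 0 2 0"

```text
clock: 4.07
tcp_pos: [0.5007, 0.0251, 0.1111]
orientation: [0.01, 0.47, 0.883, 0.006]
ft_force: [1.3, -0.6, -0.4]
grip_width: 0.0
```

```bash
python3 look.py b
python3 - <<'E'
from h import *
d=get_image("side");P=cloud(d);t=sense()["tcp_pos"]
m=(abs(P[...,0]-t[0])<.02)&(abs(P[...,1]-t[1])<.022)&(P[...,2]>.103)&(P[...,2]<.3)
v,u=np.where(m); 
for vv in range(v.max()-6,v.max()+1): k=m[vv]; print(vv,np.where(k)[0][[0,-1]],P[vv][k].mean(0).round(4))
E
```

```text
4.0667 [0.5007 0.0251 0.1111] [ 1.34 -0.55 -0.39]
toolx yaw 123.91
tcp rel disc, tool x,y: 23.0 56.1
192 [329 339] [0.4992 0.0157 0.1404]
193 [329 339] [0.4992 0.0155 0.1372]
194 [329 339] [0.4995 0.0164 0.1326]
195 [329 337] [0.4968 0.0157 0.1303]
196 [330 336] [0.4969 0.0158 0.1266]
197 [332 335] [0.4982 0.0158 0.1227]
198 [333 333] [0.4965 0.014  0.1214]
```

View pics/bs.png

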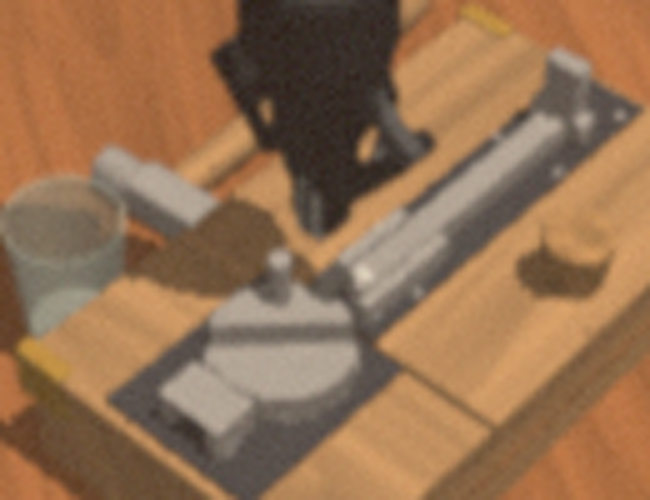

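View pics/bw.png

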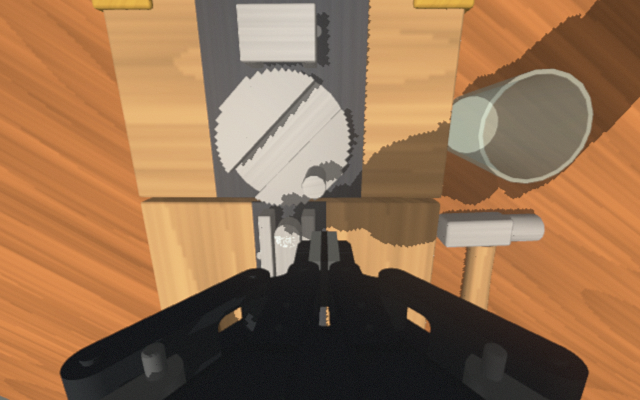

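Force is still free and the depth map puts the tip at about 0.121 m, which confirms tip ≈ TCP + 10 mm. I'll lower it by about 12 mm more.

arm_command --pt "-1 0 0 5 0" --pt "-1 0 0 5 0" --pt "-1 0 0 2 0"

```text
clock: 4.47
tcp_pos: [0.5022, 0.0249, 0.0995]
orientation: [0.011, 0.47, 0.883, 0.007]
ft_force: [-0.1, -1.4, -0.1]
grip_width: 0.0004
```

```bash
python3 look.py c
```

```text
4.4667 [0.5022 0.0249 0.0995] [-0.06 -1.42 -0.08]
toolx yaw 123.91
tcp rel disc, tool x,y: 22.1 57.3
```

View pics/cs.png

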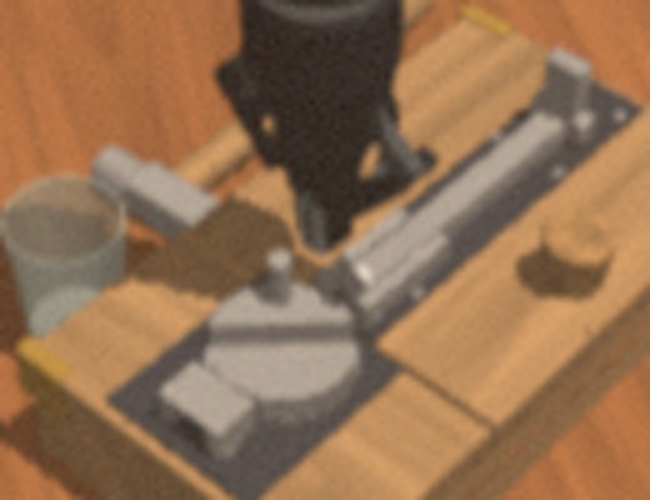

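arm_command --pt "-1 1 -6 0 0" --pt "-1 0 -6 0 0" --pt "-1 0 -6 0 0" --pt "-1 0 -6 0 0" --pt "-1 0 -2 0 0"

```text
clock: 4.98
tcp_pos: [0.4808, 0.0154, 0.0995]
orientation: [0.01, 0.469, 0.883, 0.014]
ft_force: [3.2, 4.9, -3.3]
grip_width: 0.0001
```

```bash
python3 look.py d
```

```text
4.9833 [0.4808 0.0154 0.0995] [ 3.23  4.89 -3.25]
toolx yaw 124.08
tcp rel disc, tool x,y: 26.0 34.1
```

View pics/dw.png

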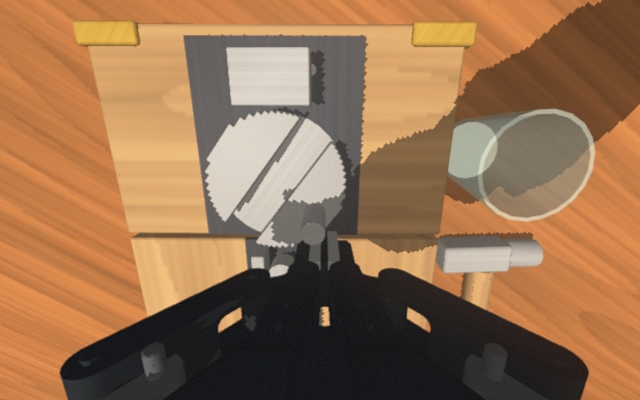

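The finger is behind the pin at (313,228), in contact at about 5 N, and the slot has begun to turn. I'll keep pushing.

arm_command --pt "-1 0 -4 0 0" --pt "-1 0 -4 0 0" --pt "-1 0 -4 0 0"

```text
clock: 5.33
tcp_pos: [0.4735, 0.0144, 0.1002]
orientation: [0.01, 0.467, 0.884, 0.023]
ft_force: [3.2, 5.7, -2.0]
grip_width: -0.0002
```

```bash
python3 look.py e
```

```text
5.3333 [0.4735 0.0144 0.1002] [ 3.21  5.73 -2.03]
toolx yaw 124.3
tcp rel disc, tool x,y: 29.2 27.5
```

View pics/ew.png

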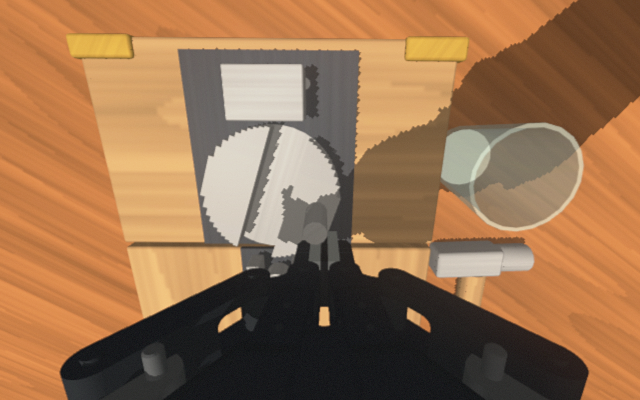

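arm_command --pt "-1 -1 -4 0 0" --pt "-1 -1 -4 0 0"

```text
clock: 5.6
tcp_pos: [0.4682, 0.0096, 0.1005]
orientation: [0.01, 0.467, 0.884, 0.026]
ft_force: [2.0, 3.5, -0.1]
grip_width: -0.0001
```

```bash
cat > slot.py <<'E'
from h import *
w=get_image("wrist"); P=cloud(w); z=P[...,2]
c=np.array([.4668,-.0252]); r=np.hypot(P[...,0]-c[0],P[...,1]-c[1])
m=(r<.036)&(z<.093)&(z>.075); q=P[m][:,:2]
print("slot n",len(q))
f=cv2.fitLine((q*1000).astype(np.float32),cv2.DIST_HUBER,0,.01,.01).ravel()
a=np.degrees(np.arctan2(f[1],f[0])); print("slot yaw",a%180,"minus case 33.7:",(a-33.7+90)%180-90, "axis near",f[2:])
E
python3 look.py f;python3 slot.py
```

```text
5.6 [0.4682 0.0096 0.1005] [ 1.98  3.49 -0.11]
toolx yaw 124.36
tcp rel disc, tool x,y: 28.2 20.5
slot n 3819
slot yaw 31.09587 minus case 33.7: -2.6041336 axis near [465.59644  -27.677675]
```

View pics/fw.png

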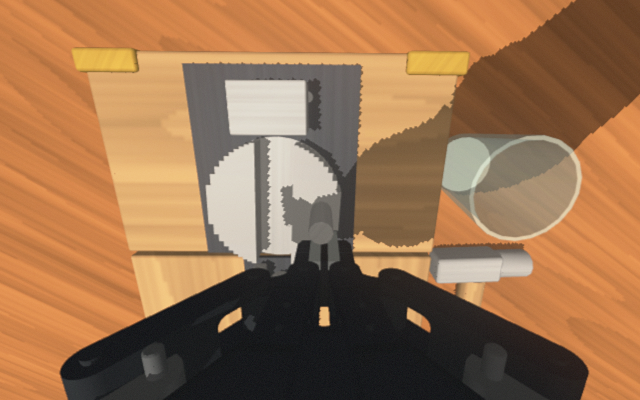

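```bash
cat > edge.py <<'E'
from h import *
w=get_image("wrist"); P=cloud(w); z=P[...,2]
yaw=np.radians(-146.3); ex=np.array([np.cos(yaw),np.sin(yaw)]); ey=np.array([-ex[1],ex[0]]); c=np.array([.4668,-.0252])
a=(P[...,:2]-c)@ex; b=(P[...,:2]-c)@ey
hi=(z>.094)&(z<.104)&(np.hypot(a,b)<.037)
# slot-side edge of the disc half on +y: smallest b for each a bin
E=[]
for a0 in np.arange(-.026,.030,.004):
    k=hi&(abs(a-a0)<.002)&(b>-.004)
    if k.sum()>5: E.append((a0,np.percentile(b[k],3)))
E=np.array(E); print((E*1000).round(1).tolist())
p=np.polyfit(E[:,0],E[:,1],1); print("+y half edge slope deg",np.degrees(np.arctan(p[0])).round(2))
E
python3 edge.py
```

```text
[[-26.0, 11.4], [-22.0, 11.2], [-18.0, 11.1], [-14.0, 11.0], [-10.0, 10.8], [-6.0, 10.6], [-2.0, 10.5], [2.0, 10.2], [6.0, 10.0], [10.0, 9.9], [14.0, 9.6], [18.0, 9.5], [22.0, 9.4], [26.0, 9.1]]
+y half edge slope deg -2.53
```

The slot edge is 2.5° short and already within tolerance. One small nudge more.

arm_command --pt "-1 0 -2.5 0 0"

```text
clock: 5.88
tcp_pos: [0.4664, 0.0074, 0.1005]
orientation: [0.011, 0.467, 0.884, 0.025]
ft_force: [1.4, 3.8, -0.0]
grip_width: -0.0002
```

```bash
python3 st.py; python3 edge.py
```

```text
5.8833 [0.4664 0.0074 0.1005] [ 1.4   3.8  -0.01]
toolx yaw 124.31
tcp rel disc, tool x,y: 27.3 17.7
[[-26.0, 9.7], [-22.0, 9.8], [-18.0, 9.9], [-14.0, 10.0], [-10.0, 10.1], [-6.0, 10.1], [-2.0, 10.3], [2.0, 10.3], [6.0, 10.4], [10.0, 10.5], [14.0, 10.6], [18.0, 10.6], [22.0, 10.7], [26.0, 10.8]]
+y half edge slope deg 1.18
```

arm_command --pt "-1 0 6 0 0" --pt "-1 0 8 0 0" --pt "-1 0 8 -5 0" --pt "-1 0 4 -20 0" --pt "-1 0 0 -30 0" --pt "-1 0 0 -30 0" --pt "-1 0 0 -10 0" --pt "-1 0 0 0 0"

```text
clock: 6.6
tcp_pos: [0.4852, 0.0189, 0.2006]
orientation: [0.009, 0.467, 0.884, 0.019]
ft_force: [0.9, 0.1, 0.0]
grip_width: -0.0001
```

```bash
python3 st.py; python3 edge.py
python3 - <<'E'
from h import *
d=get_image("top"); P=cloud(d); z=P[...,2]
cv2.imwrite("pics/t3.png",cv2.resize(d["frame"][100:255,220:400],None,fx=3.8,fy=3.8,interpolation=cv2.INTER_CUBIC))
yaw=np.radians(-146.3); ex=np.array([np.cos(yaw),np.sin(yaw)]); ey=np.array([-ex[1],ex[0]]); c=np.array([.4668,-.0252])
for n in ("top","side"):
    d=get_image(n);P=cloud(d);z=P[...,2]; a=(P[...,:2]-c)@ex+.1; b=(P[...,:2]-c)@ey
    k=(z>.105)&(z<.15)&(a<-.1)&(a>-.18)&(abs(b)<.03); print(n,k.sum(),np.percentile(a[k],[2,50,98]).round(4),np.percentile(b[k],[2,50,98]).round(4))
E
```

```text
6.6 [0.4852 0.0189 0.2006] [0.9  0.1  0.05]
toolx yaw 124.26
tcp rel disc, tool x,y: 26.4 39.7
[[-26.0, 9.1], [-22.0, 9.2], [-18.0, 9.6], [-14.0, 10.1], [-10.0, 10.1], [-6.0, 10.4], [-2.0, 10.4], [2.0, 10.5], [6.0, 10.9], [10.0, 11.0], [14.0, 11.4], [18.0, 11.4], [22.0, 11.6], [26.0, 11.8]]
+y half edge slope deg 2.91
top 54 [-0.1352 -0.1268 -0.1235] [-0.0128 -0.001   0.0108]
side 91 [-0.1355 -0.1261 -0.1227] [-0.0089  0.0036  0.0135]
```

View pics/t3.png

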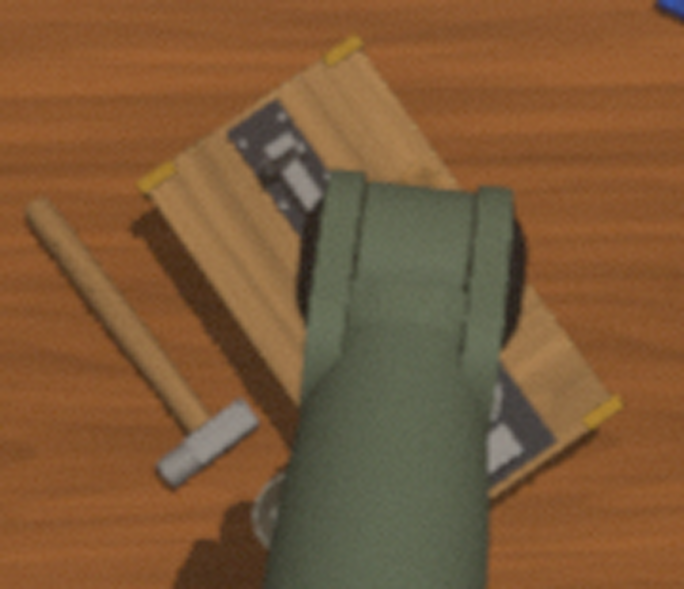

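arm_command --pt "-1 -3.5 29 0 0.5" --pt "-1 -3.5 29 0 0" --pt "-1 -3.5 29 0 0" --pt "-1 -3.5 29 0 0" --pt "-1 -3.5 29 0 0" --pt "-1 -3.5 29 0 0" --pt "-1 -3 29 0 0" --pt "-1 -3 29 0 0"

```text
clock: 7.47
tcp_pos: [0.6856, 0.1273, 0.1879]
orientation: [-0.005, 0.474, 0.88, 0.01]
ft_force: [1.1, -0.1, 0.5]
grip_width: -0.0001
```

arm_command --pt "-1 0 0 0 0"

```text
clock: 7.55
tcp_pos: [0.6884, 0.1295, 0.1843]
orientation: [-0.006, 0.474, 0.881, 0.01]
ft_force: [-1.4, -0.6, -0.4]
grip_width: 0.0003
```

```bash
python3 look.py g
```

```text
7.55 [0.6884 0.1295 0.1843] [-1.36 -0.63 -0.41]
toolx yaw 123.47
tcp rel disc, tool x,y: 5.7 270.2
```

View pics/gw.png

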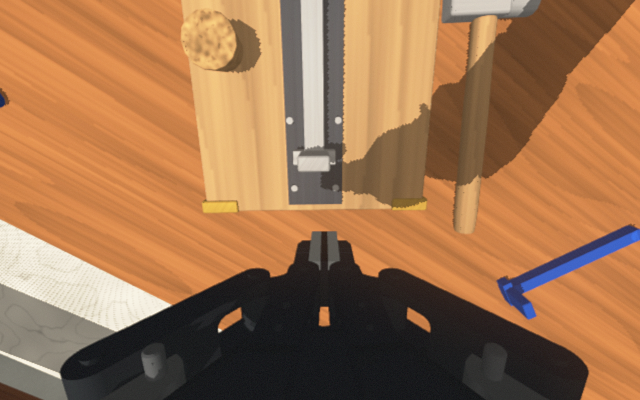

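Lug top is at (314,160), square ahead of the fingertip at (324,235), which needs about 5 mm of x. I'll lower behind it.

arm_command --pt "-1 -3 0 15 0" --pt "-1 -2 0 20 0" --pt "-1 0 0 20 0" --pt "-1 0 0 20 0" --pt "-1 0 0 8 0" --pt "-1 0 0 0 0"

```text
clock: 8.15
tcp_pos: [0.6795, 0.1216, 0.0961]
orientation: [-0.01, 0.475, 0.88, 0.006]
ft_force: [0.2, -0.2, 0.2]
grip_width: 0.0003
```

```bash
python3 look.py i
```

```text
8.15 [0.6795 0.1216 0.0961] [ 0.2  -0.15  0.16]
toolx yaw 123.22
tcp rel disc, tool x,y: 4.1 258.4
```

View pics/is.png

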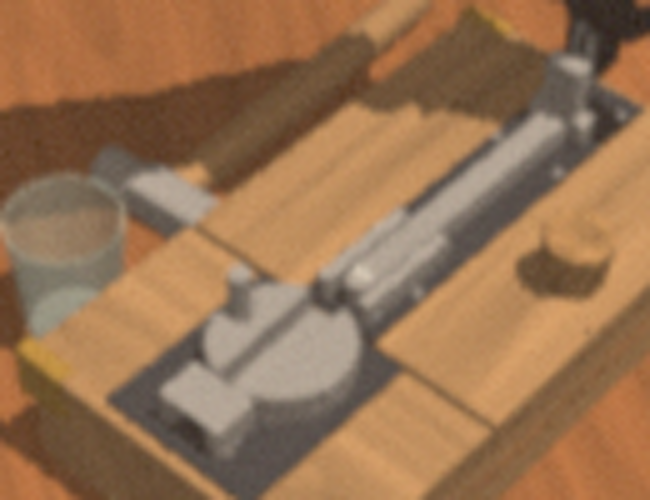

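View pics/iw.png

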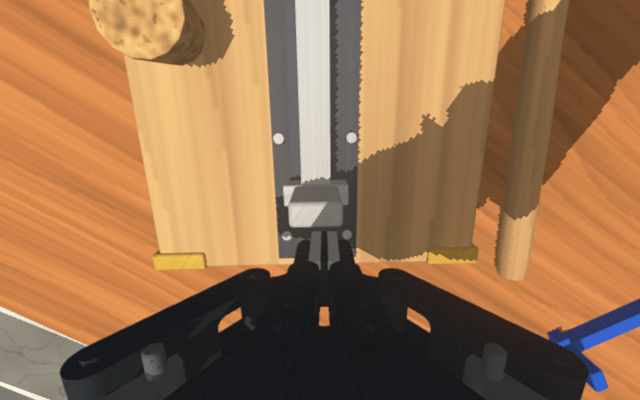

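Fingertip sits right behind the lug at (315,205) and 4 mm to its right. The side view shows the slot in line with the bar. Now I centre and push.

arm_command --pt "-1 -3 -4 0 0" --pt "-1 -1 -6 0 0" --pt "-1 0 -7 0 0" --pt "-1 0 -8 0 0" --pt "-1 0 -8 0 0"

```text
clock: 8.67
tcp_pos: [0.658, 0.0992, 0.1037]
orientation: [-0.005, 0.475, 0.88, 0.01]
ft_force: [1.7, -0.1, -0.7]
grip_width: 0.0001
```

```bash
python3 look.py j
```

```text
8.6667 [0.658  0.0992 0.1037] [ 1.68 -0.09 -0.69]
toolx yaw 123.27
tcp rel disc, tool x,y: -2.6 228.1
```

View pics/js.png

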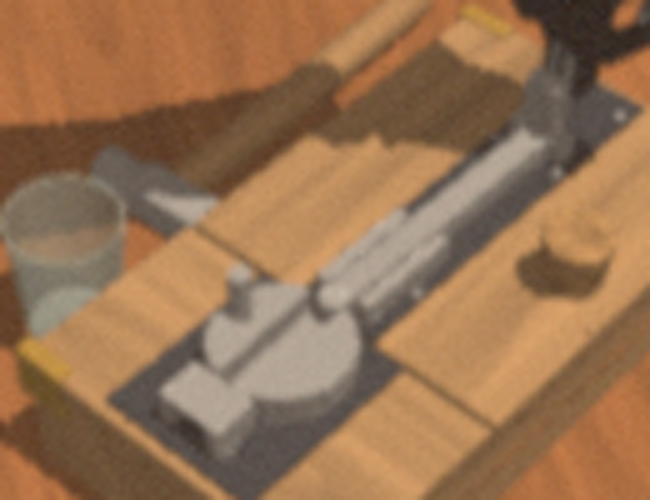

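View pics/jw.png

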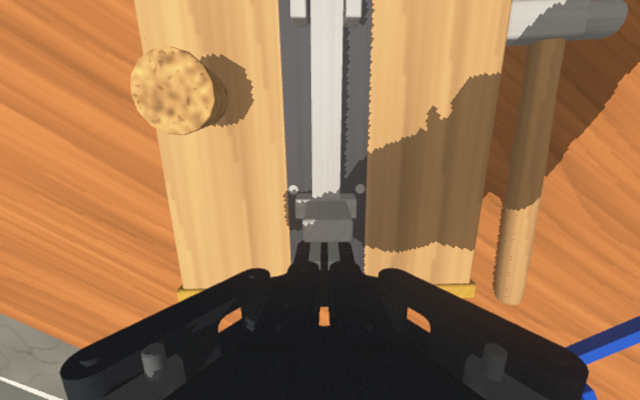

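The bar is sliding, with the nose entering the slot edge at about 2 N. The TCP rises a little, so I'll compensate.

arm_command --pt "-1 0.5 -8 2 0" --pt "-1 0.5 -8 2 0" --pt "-1 0.3 -8 2 0" --pt "-1 0.3 -8 2 0" --pt "-1 0 -8 2 0"

```text
clock: 9.18
tcp_pos: [0.627, 0.0793, 0.0971]
orientation: [-0.0, 0.475, 0.88, 0.014]
ft_force: [2.4, 1.0, 1.9]
grip_width: 0.0004
```

```bash
python3 look.py k
```

```text
9.1833 [0.627  0.0793 0.0971] [2.38 1.   1.92]
toolx yaw 123.32
tcp rel disc, tool x,y: -2.0 191.3
```

View pics/ks.png

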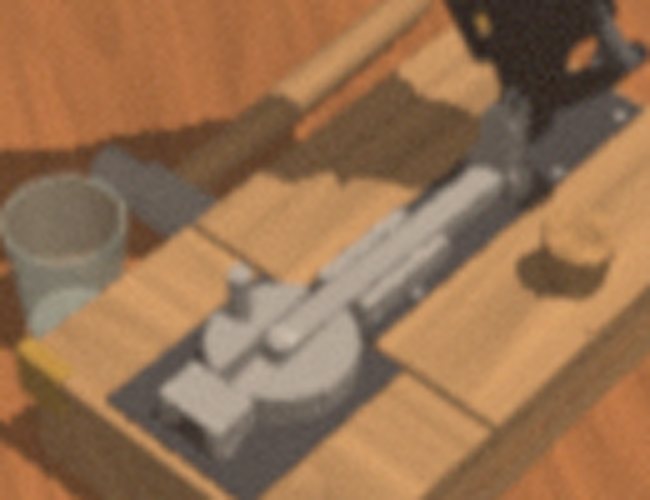

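View pics/kw.png

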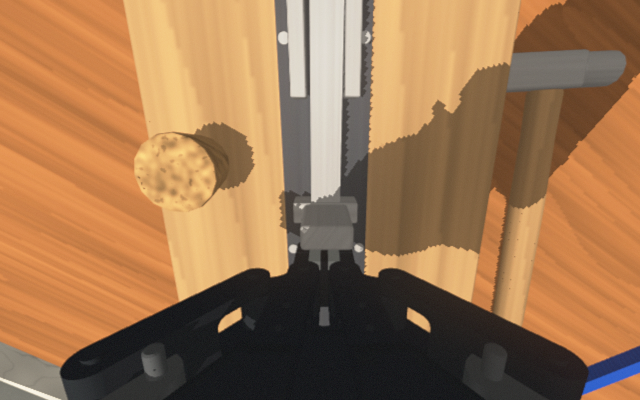

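The nose is inside the slot. I'll continue.

arm_command --pt "-1 0.3 -8 0.5 0" --pt "-1 0.3 -8 0.7 0" --pt "-1 0.3 -8 0.7 0" --pt "-1 0.3 -8 0.7 0"

```text
clock: 9.62
tcp_pos: [0.5996, 0.0625, 0.0939]
orientation: [0.001, 0.475, 0.88, 0.015]
ft_force: [1.6, 2.4, 2.0]
grip_width: 0.0001
```

```bash
python3 look.py l
```

```text
9.6167 [0.5996 0.0625 0.0939] [1.59 2.43 2.04]
toolx yaw 123.34
tcp rel disc, tool x,y: -0.8 159.1
```

View pics/ls.png

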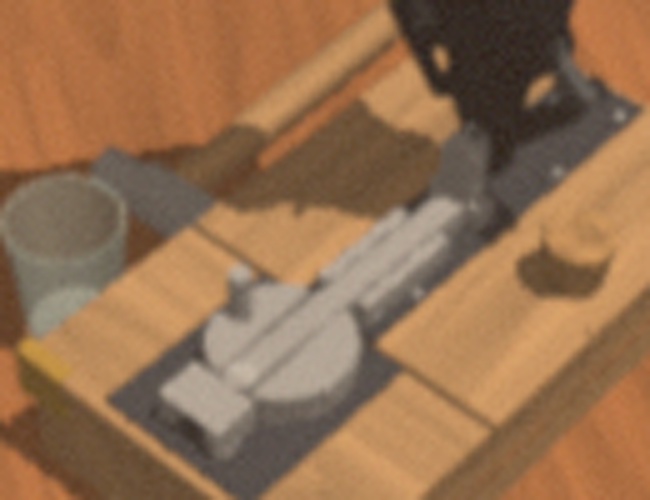

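arm_command --pt "-1 0 -7 -0.5 0" --pt "-1 0 -7 -0.5 0" --pt "-1 0 -6 -0.3 0"

```text
clock: 9.97
tcp_pos: [0.5797, 0.0503, 0.0934]
orientation: [-0.001, 0.475, 0.88, 0.014]
ft_force: [2.0, 1.0, 0.9]
grip_width: 0.0001
```

```bash
python3 look.py m
```

```text
9.9667 [0.5797 0.0503 0.0934] [1.99 0.98 0.87]
toolx yaw 123.31
tcp rel disc, tool x,y: 0.2 135.8
```

View pics/mw.png

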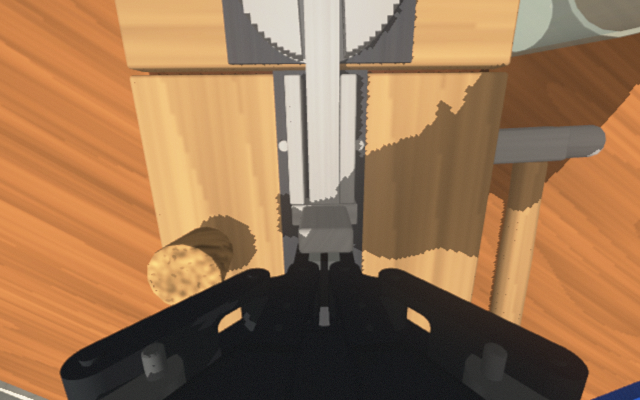

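The shoulder at (322,212) is almost at the guide's end at (322,200). I'll push gently until the force rises.

arm_command --pt "-1 0 -3 0 0" --pt "-1 0 -3 0 0" --pt "-1 0 -3 0 0"

```text
clock: 10.32
tcp_pos: [0.5784, 0.0493, 0.0946]
orientation: [0.002, 0.474, 0.88, 0.021]
ft_force: [7.7, 6.6, -5.6]
grip_width: 0.0001
```

```bash
python3 look.py n
```

```text
10.3167 [0.5784 0.0493 0.0946] [ 7.73  6.6  -5.64]
toolx yaw 123.41
tcp rel disc, tool x,y: -0.0 134.2
```

View pics/nw.png

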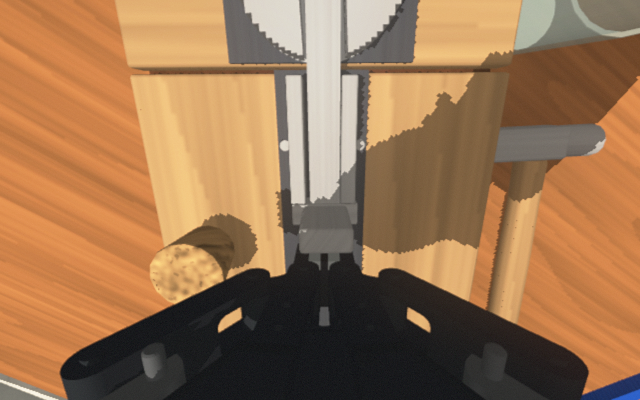

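The force rose to about 10 N and motion stopped, so the shoulder is against the guide. One firmer press, then retreat.

arm_command --pt "-1 0 -4 0 0" --pt "-1 0 -4 0 0"

```text
clock: 10.58
tcp_pos: [0.5789, 0.0494, 0.0955]
orientation: [0.005, 0.472, 0.881, 0.029]
ft_force: [10.2, 7.7, -5.9]
grip_width: -0.0001
```

arm_command --pt "-1 0 6 0 0" --pt "-1 0 10 0 0" --pt "-1 0 10 0 0" --pt "-1 0 6 -10 0" --pt "-1 0 0 -30 0" --pt "-1 0 0 -35 0" --pt "-1 0 10 -35 0" --pt "-1 0 0 0 0"

```text
clock: 11.25
tcp_pos: [0.6094, 0.0696, 0.2079]
orientation: [0.0, 0.472, 0.881, 0.025]
ft_force: [1.8, -0.2, 0.2]
grip_width: -0.0001
```

```bash
python3 look.py o; python3 edge.py
python3 - <<'E'
from h import *
yaw=np.radians(-146.3); ex=np.array([np.cos(yaw),np.sin(yaw)]); ey=np.array([-ex[1],ex[0]]); c=np.array([.4668,-.0252])
for n in ("side","wrist"):
    d=get_image(n);P=cloud(d);z=P[...,2]; a=(P[...,:2]-c)@ex+.1; b=(P[...,:2]-c)@ey
    k=(z>.12)&(z<.14)&(a<.02)&(a>-.06)&(abs(b)<.03)
    if k.sum(): print(n,"lug",k.sum(),np.percentile(a[k],[2,50,98]).round(4),np.percentile(b[k],[2,50,98]).round(4),np.percentile(z[k],98))
    k=(z>.105)&(z<.125)&(np.hypot(P[...,0]-.627,P[...,1]+.006)<.05)
    if k.sum(): print(n,"bung",P[k].mean(0))
E
```

```text
11.25 [0.6094 0.0696 0.2079] [ 1.76 -0.21  0.17]
toolx yaw 123.62
tcp rel disc, tool x,y: -0.3 171.2
[[-26.0, -2.6], [-22.0, -2.7], [-18.0, -2.7], [-14.0, -2.7]]
+y half edge slope deg -0.35
side lug 56 [-0.0215 -0.0131 -0.0088] [-0.0095  0.0022  0.0129] 0.1344047962737009
side bung [ 0.6273176  -0.00852522  0.11279052]
wrist lug 515 [-0.0217 -0.0155 -0.01  ] [-0.0128 -0.0013  0.01  ] 0.13429811872438385
wrist bung [ 0.62628479 -0.00449394  0.11377074]
```

View pics/os.png

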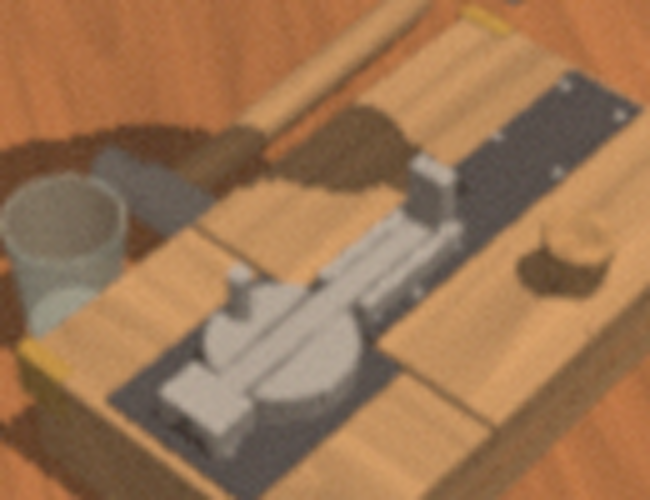

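View pics/ow.png

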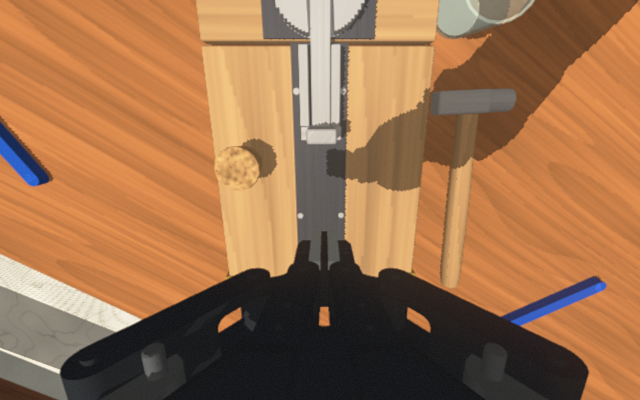

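Lug spans case x −21.7 to −10, meaning the shoulder is home. The bung is unmoved and the arm is clear.

```bash
python3 -c "
from rig import *
print(hand_in())"
```

```text
the job is handed in; nothing more can be done
None
```

The case is bolted and the job is handed in; `hand_in()` gave no verdict. I turned the disc with the shut fingertips on its pin, from about 135° to near 180°. I then pushed the bar by its lug through the slot and into the keeper until the shoulder stopped against the guide. A second, firmer press of about 14 N did not move it further, and I withdrew the arm upwards about 11 s into the run.

**Last checks**
- **Bar:** by depth, the shoulder front is at case x ≈ −10 mm (home is −10). The lug is centred within about 1–2 mm and its top is at 0.134 m, so the bar is still down in its guide.
- **Disc:** the slot was about 3° off before the push. Afterwards I could not measure its angle, because the bar fills the slot and my edge fit picked up the bar instead. In the pictures the bar lies straight through it.
- **Other objects:** the bung is within about 2–4 mm of its first measured position, which is the measurement noise. I judged the glass and hammer only by eye; they look unmoved.

**Disagreements**
- The text puts the fingertips 22 mm ahead of the TCP, but the pictures and depth showed the shut tips about 10 mm behind its reported height. I worked from what I saw and from the force readings.
- The tool picked up a tilt of up to about 3° over the moves, and the commands cannot correct that. It did no visible harm.

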